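# Seat a pressure cell in its stand and snap the toggle clamp shut over it

### The arm

A 7-joint arm with a two-finger parallel gripper is mounted at the origin on a cart in front of the work surface, level with it; the furniture and walls round the work are solid. World frame = base frame: x ahead of the robot, y to its left, z up, the work surface at z = 0. Lengths are in m, angles in rad, forces in N, time in s.
With the tool pointing down it reaches from about 0.4 to 0.875 m from the base axis. Payload 4.4 kg.
Tool frame: the origin (TCP) lies at the very end of the fingers, on their centre line; the grasp point (between the pads) lies 19 mm behind it; z points along the fingers, y is the line along which they close (so a half turn about z gives the same grasp; the last joint's range is limited). The gripper opens to 85 mm and grips with 20 to 120 N. Pads are 22 mm wide; open, the fingers measure 114 mm over their backs; the gripper's body (76 mm by 85 mm) begins 54 mm behind the grasp point. The pads swing forward as they close: fully open they stand 13 mm farther back than shut.
Start: joints at [-1.269, 0.628, 0.038, 1.517, -0.027, 0.996, -0.02], TCP at [0.234, 0.607, 0.231] pointing down, gripper open.
Joint ranges: [-3.06, 3.06], [-0.37, 2.12], [-1.25, 1.32], [0.18, 2.47], [-1.1, 4.24], [0.23, 1.98], [-2.94, 2.94]. Speed limits (rad/s): [2.57, 2.57, 3.14, 3.14, 3.14, 3.14, 3.14].

### API

Orientations are given as a unit quaternion [x, y, z, w].
In Python, from bench import robot gives the robot as it stands.
- The arm moves only by the tool nudge_tcp, called after "Emit:" as name(argument=value, ...) on one line, values as JSON. Schema: {"type":"object","properties":{"steps":{"type":"array","items":{"type":"object","properties":{"rot":{"type":"array","items":{"type":"number"},"minItems":3,"maxItems":3},"pos":{"type":"array","items":{"type":"number"},"minItems":3,"maxItems":3},"aperture":{"type":"number"}},"additionalProperties":false,"required":["aperture"]},"minItems":1,"maxItems":10},"grip_force":{"type":"number"},"only":{"type":"string"},"quiet":{"type":"boolean"},"lines":{"type":"string"}},"required":["steps"],"additionalProperties":false}. steps is a list of rows, 1 to 10 of them, each an object with the fields rot (a list: a rotation vector rx, ry, rz in a scale on which 1.0 is 2 rad), pos (a list: dx, dy, dz in shares of the most that a row can go, 1 being 62.5 mm), aperture (the finger opening in m); a field left out counts as zero (the opening has to be given); each row shifts and turns the commanded pose from where the row before left it, along the tool's axes as they then stand; what a row does not reach is not made up. A row lasts 1/8 s, in which the tool goes at most 0.0625 m and 0.188 rad, less where a joint would pass 70% of its speed; a pose out of reach is approached as far as the arm can. The fingers move at their own pace and stop on an object; grip_force is the grip in N (left out, the last holds). Time passes only in rows, so rows that do not move let the fingers close. The tool returns the time, the measured TCP pose, the force, the opening and the grip force at its end. only (a regular expression) keeps the lines of the reply that match it, lines (a string "A,B") keeps lines A to B, and quiet returns only ok. Input that does not fit is refused with a message, and nothing moves.
- robot.get_state(): the state, without advancing time (a new reading comes with each control period).
- robot.capture(name): name is "scene" or "top" or "wrist"; returns the picture (480x640x3 uint8, red, green, blue); there is no depth.
- robot.camera_params(name): a dict with "fov_y" (degrees; the focal length in pixels is half the picture's height over the tangent of half this angle, whatever the lens; pixels are square), "cx", "cy" (the principal point, pixels), "k1" (the pictures are not rectified: a ray, as slopes to the right and down, at radius r is drawn at 1 + k1 r^2 times it, then the intrinsics apply), "R" (3x3) and "t" (3): a world point X has camera coordinates R X + t; the wrist camera has in their place "hand_eye" (4x4, takes a point from camera to tool coordinates, whose origin is the TCP and whose axes are the flange's). Camera axes: x right, y down, z forward; pixel columns grow to the right and rows downward; lengths in m; the calibration is good to about 2 mm. A picture is of the moment at which its call begins: read the wrist's pose just before it. camera_params takes no time and is no camera call.
- robot.sign_off(): hands the job in; it is judged then, once.
The state is a dict: "time": time; "joints": joint angles; "dq": joint speeds; "effort": joint torques, N m; "ee_pos": TCP position; "tool_rot": TCP orientation; "force": force on the tool from outside, world axes, zero at the start; "ft_torque": the same for the moment, N m; "opening": finger opening in m; "grip_force": force on a finger pad.
Only numpy, scipy, OpenCV 4.12 (cv2) and the standard library are available. Lean on these libraries where they do the work, as an engineer would, in place of code of your own. Each camera call takes 0.05 s, during which the arm holds its last target. There are 200 camera calls.

### The job

The flat round pressure cell on the clamping stand is to be clamped for its pressure test. With the fingertips, push it along between the guide rails until it is fully home against both dowel pins, and then push the clamp's lever over, past its dead point, until it snaps down into lock with the bell-shaped pad pressing on the cell. Only push: the cell stays flat on the stand and is never lifted, and the other things on the bench stay where they are.

Things in the scene. Friction and masses are not known exactly. Their poses are not given: they have to be found in the camera images.
- cell_stand: Clamping stand screwed to the bench: grey metal plate 325 x 130 mm, top 12 mm above the bench. Origin at bench height under the seat's centre; +x is the way the cell is pushed home (toward the clamp), +y across, z up. The plate runs from x = -150 to +175 mm. Steel rails, 14 mm high, inner faces at y = +-52.5 mm, from x = -143 to +20, guide the cell with 2.5 mm play a side.
- seat (a point): Centre of the seat, on the plate's top: the cell's origin lies here when it is home, touching both dowel pins (12 mm thick, 32 mm high, at x = 46, y = +-32 mm from here). The clamp's riser block is behind the pins, 80 to 168 mm from here. The open arm is raised by over 50 degrees; its pad then hangs over the seat, from x = -20 mm on, more than 115 mm above the bench.
- cell: The cell to be clamped: a flat black round drum, 100 mm across, 46 mm high, with a light lid and a low knurled nut (20 mm across, top at 60 mm) in its middle. About 0.9 kg; friction on the plate about 0.6. It stands on the plate between the rails, 45 to 95 mm short of home. Origin: centre of its underside, z up.
- clamp_lever (a joint): Angle of the lever relative to the clamp's arm (rad), growing as it is pushed over. It starts at 0 to 0.25 (open, lever upright, arm raised); light friction keeps it where it is left until the pad meets the lid at about 2.15. Then a spring resists, by up to about 13 N at the grip, and throws it back if let go. Past the dead point, at about 2.5, it snaps on by itself to its stop at 2.65, locked.
- lever_grip (a point): Point on the axis of the lever's black ribbed grip (20 mm thick), 85 mm from the pivot; the grip runs from 40 to 120 mm. Open, the lever points about straight up; it swings in the stand's x-z plane away from the cell (to the stand's +x) and down by about 90 degrees. Locked, it points 5 degrees below level, and this point lies at about x = 217, y = 0, z = 90 mm in the stand's frame.
- lever_pivot (a point): The lever's pivot pin on the clamp's arm. It moves with the arm: about x = 121, y = 0, z = 69 mm in the stand's frame when open, and x = 132, y = 0, z = 97 mm when locked.
- clamp_pad: Bell-shaped black pad (48 mm across, 22 mm high, hollow below, so that it goes over the cell's nut and presses on the lid round it) on a sprung spindle at the end of the clamp's arm. Origin: top of the bell, on its axis. Locked, it presses on the cell with about 25 N.
- valve_cell: Bystander: another black round cell, 98 mm across, with a handwheel on a stem on top, 99 mm high; it stands on the bench left of the stand. Origin: centre of its underside.
- punch: Bystander: a round steel punch with a wooden knob, 70 mm across, 98 mm high. Origin: centre of its underside.
- wide_jar: Bystander: a white jar with a screw lid, 64 mm across, 71 mm high, on the bench beyond the clamp. Origin: centre of its underside.
- small_jar: Bystander: a white jar with a screw lid, 56 mm across, 60 mm high, on the bench beyond the clamp. Origin: centre of its underside.
- stopwatch: Bystander: a black stopwatch, 66 x 60 mm, 19 mm high, lying on the bench near the end of the lever. Origin: centre of its underside.
- clip: Bystander: a black bulldog clip, 50 x 48 mm, 46 mm high, on the bench near the end of the lever. Origin: centre of its underside.
- wash_bottle: Bystander: a white wash bottle with a bent spout, 74 x 134 mm, 197 mm high, at the back of the bench beyond the clamp. Origin: centre of its underside.

How it is judged:
By the outcome, as a careful person would: the job done as asked, in the order asked, and still so for the second after the job is handed in, with the robot touching nothing.
It also fails if it takes over 45 s, if anything falls off the work surface, if the arm or the gripper's body presses on something with over 40 N, if the wrist force passes 120 N, or if a joint passes its speed limit or range.

## Working session

There is one attempt and no reset: what is moved stays moved. The work goes in short steps, Python scripts to look and compute and a tool call to move; the robot and the scene stay as the last step left them, time stands still between calls to the robot, and variables do not carry over. Pictures are saved under pics/ and viewed, at most 10 in all, crops included, and the job is handed in when it is done.

```bash
ls; mkdir -p pics; python3 - <<'E'
from bench import robot
import cv2
for n in("scene","top"):
    cv2.imwrite(f"pics/{n}0.png",robot.capture(n)[:,:,::-1]); p=robot.camera_params(n); print(n,p)
print(robot.camera_params("wrist")); print(robot.get_state())
E
```

```text
bench.py
pics
scene {'fov_y': 55.08506590376303, 'cx': 321.89727716626123, 'cy': 234.28385666537798, 'k1': -0.0677199804832792, 'R': array([[ 0.72970859, -0.68375447,  0.00227884],
       [-0.47791506, -0.51241287, -0.71346356],
       [ 0.48900161,  0.5195314 , -0.70068863]]), 't': array([-0.32289603,  0.44433238,  0.68883111])}
top {'fov_y': 48.209204057769085, 'cx': 314.57334860172597, 'cy': 237.82525505483542, 'k1': 0.01215863422779699, 'R': array([[-0.29223386, -0.95632463, -0.0065245 ],
       [-0.87607916,  0.27043587, -0.39918636],
       [ 0.38351621, -0.11093979, -0.91684659]]), 't': array([0.31484916, 0.51699887, 1.10294689])}
{'fov_y': 58.488660123367644, 'cx': 316.1397060224807, 'cy': 232.64452787550863, 'k1': -0.09248654987935565, 'hand_eye': array([[-1.17273165e-03, -9.53750107e-01, -3.00598334e-01,
         7.61835184e-02],
       [ 9.99999283e-01, -1.19153152e-03, -1.20784078e-04,
         8.07166055e-04],
       [-2.42974565e-04, -3.00598261e-01,  9.53750820e-01,
        -1.42413380e-01],
       [ 0.00000000e+00,  0.00000000e+00,  0.00000000e+00,
         1.00000000e+00]])}
{'time': 0.1, 'joints': array([-1.26879802,  0.62922289,  0.03848876,  1.51826687, -0.02699563,
        0.99629865, -0.02001787]), 'dq': array([ 0.00048344, -0.00243125, -0.00065366, -0.0034968 , -0.00020006,
        0.00096752, -0.00027988]), 'effort': array([ 1.92116386e-03, -5.64529681e+01,  1.22992136e+00, -1.93970168e+01,
        1.12178485e-02,  5.40083609e-03, -1.81923178e-05]), 'ee_pos': array([0.23351202, 0.60601185, 0.23050214]), 'tool_rot': array([ 1.82889399e-01,  9.83133137e-01, -8.27984510e-04, -1.31281349e-04]), 'force': array([-0.15405002,  0.55113123,  0.17579739]), 'ft_torque': array([0.00397366, 0.04572589, 0.02414671]), 'grip_force': 0.0, 'opening': 0.08558933470200521}
```

View pics/scene0.png

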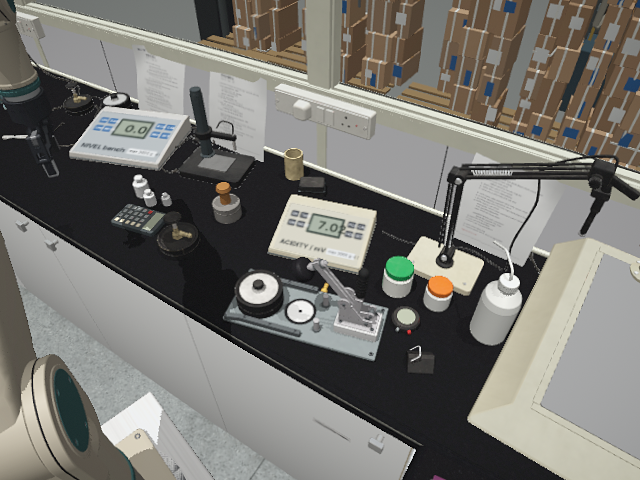

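View pics/top0.png

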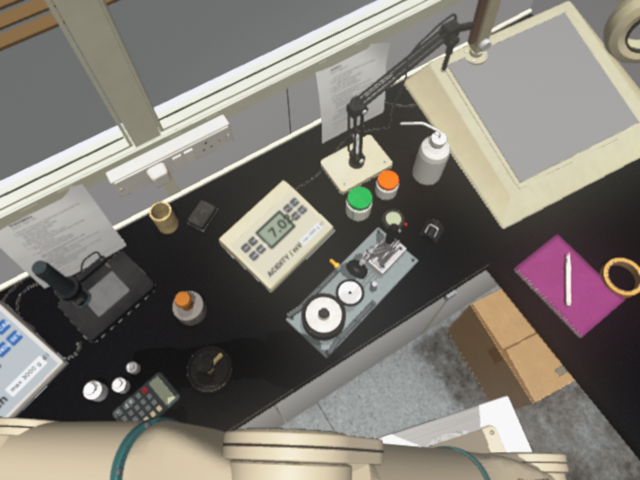

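The stand is near (305,315) in scene and (355,290) in top. The cell is at its near-left end, and the clamp is to the right with the lever upright. I'll enlarge both.

```bash
python3 - <<'E'
import cv2,numpy as np
a=cv2.imread("pics/scene0.png")[245:375,215:395];b=cv2.imread("pics/top0.png")[220:360,275:455]
f=lambda i:cv2.resize(i,None,fx=4.4,fy=4.2,interpolation=cv2.INTER_CUBIC)
cv2.imwrite("pics/sc.png",cv2.resize(a,(720,520),interpolation=cv2.INTER_CUBIC));cv2.imwrite("pics/tc.png",cv2.resize(b,(720,560),interpolation=cv2.INTER_CUBIC))
E
```

```text
(no output)
```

View pics/sc.png

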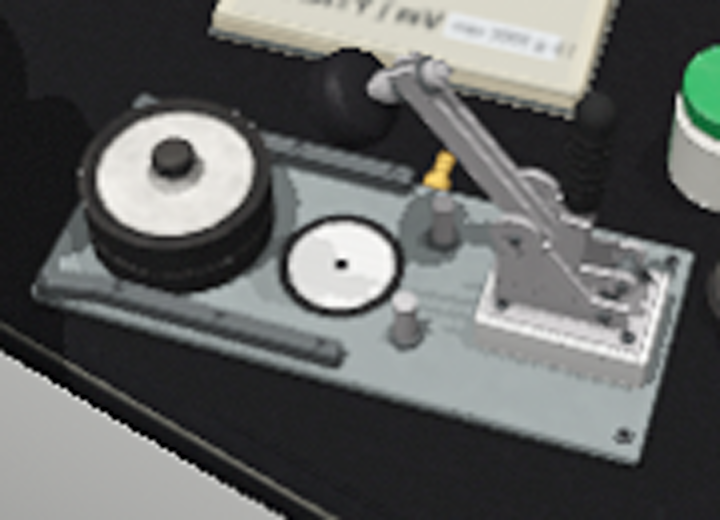

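View pics/tc.png

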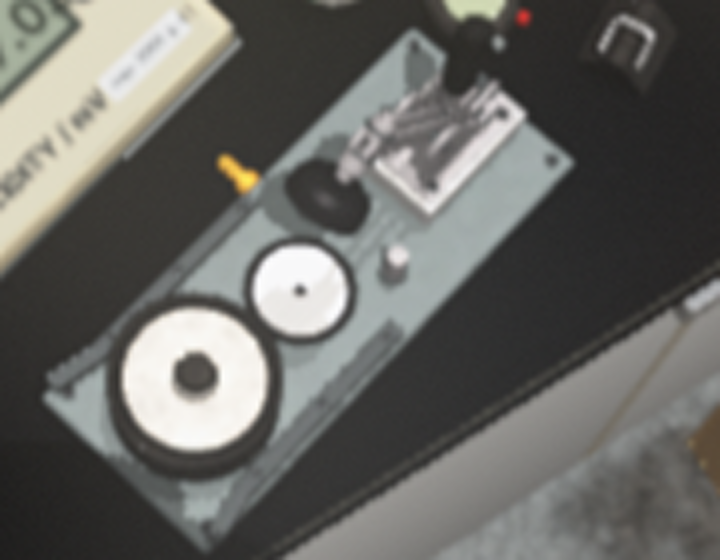

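Positions in the crops:
- Seat disc: scene (341,264), top (300,290).
- Plate corners: top (45,398), (205,550), (575,160), (415,30).
- Cell's nut top: scene (172,152), top (197,372).
- Upper end of the lever: scene (597,105).

```bash
cat > h.py <<'E'
import numpy as np,cv2
from bench import robot
def cam(n):
    p=robot.camera_params(n); f=240/np.tan(np.radians(p["fov_y"]/2))
    return np.array([[f,0,p["cx"]],[0,f,p["cy"]],[0,0,1]]),np.array([p["k1"],0,0,0,0.]),p["R"],p["t"]
def onz(n,uv,z):
    K,D,R,t=cam(n); s=cv2.undistortPoints(np.array([[uv]],float),K,D).ravel()
    d=R.T@np.array([*s,1]); c=-R.T@t; return c+d*(z-c[2])/d[2]
def proj(n,X):
    K,D,R,t=cam(n); return cv2.projectPoints(np.array(X,float).reshape(-1,1,3),cv2.Rodrigues(R)[0],t,K,D)[0].reshape(-1,2)
E
python3 - <<'E'
from h import *
from scipy.optimize import least_squares
from scipy.spatial.transform import Rotation as Ro
T=lambda u,v:(275+u/4,220+v/4); S=lambda u,v:(215+u/4,245+v/4)
obs=[("top",T(300,290),(0,0,12)),("scene",S(341,264),(0,0,12)),("top",T(45,398),(-150,65,12)),("top",T(205,552),(-150,-65,12)),("top",T(575,160),(175,-65,12)),("top",T(415,30),(175,65,12)),
("scene",S(640,462),(175,-65,12)),("scene",S(692,250),(175,65,12)),("scene",S(35,290),(-150,-65,12))]
def W(p,X):
    c,s=np.cos(p[2]),np.sin(p[2]);X=np.array(X)/1000
    return [p[0]+c*X[0]-s*X[1],p[1]+s*X[0]+c*X[1],X[2]]
r=lambda p:np.concatenate([proj(n,[W(p,X)])[0]-uv for n,uv,X in obs])
s0=onz("top",T(300,290),.012); far=onz("top",T(495,95),.012)
p=least_squares(r,[s0[0],s0[1],np.arctan2(*(far-s0)[1::-1])],loss="soft_l1").x
print(p,np.round(r(p).reshape(-1,2),1))
def inv(X):
    d=np.array(X)[:2]-p[:2];c,s=np.cos(p[2]),np.sin(p[2]);return np.round(1000*np.array([c*d[0]+s*d[1],-s*d[0]+c*d[1]]),1)
for n,uv,z in [("top",T(197,370),.072),("scene",S(172,150),.072),("top",T(195,378),.058),("scene",S(174,172),.058)]: print(inv(onz(n,uv,z)))
for g in(-.3,-.15,0,.15,.3): # lever tilt towards +x from vertical
    X=[(121+L*np.sin(g),0,69+L*np.cos(g)) for L in(40,85,120)]
    print(g,np.round((proj("scene",[W(p,x) for x in X])-[215,245])*4).tolist(),np.round((proj("top",[W(p,x) for x in X])-[275,220])*4).tolist())
s=robot.get_state();print(inv(s["ee_pos"]),Ro.from_quat(s["tool_rot"]).as_matrix().round(3))
for nm,uv in(("stopw",(393,219)),("clip",(432,230))):print(nm,inv(onz("top",uv,.02)))
print("jars",inv(onz("top",(359,203),.071)),inv(onz("top",(387,184),.06)), "bottle",inv(onz("top",(431,160),.1)))
E
```

```text
[ 0.4695122   0.09764109 -1.05953674] [[ 0.4 -0.5]
 [-0.8  0.4]
 [-0.5 -1. ]
 [ 0.6 -0.3]
 [ 0.5 -0.6]
 [-0.3 -1.8]
 [-1.  -0.3]
 [ 0.   0.4]
 [-3.   0.1]]
[-91.1  -0.6]
[-88.4   1.7]
[-92.2  -0.4]
[-87.5  -1.2]
-0.3 [[549.0, 203.0], [525.0, 139.0], [506.0, 85.0]] [[442.0, 101.0], [435.0, 87.0], [429.0, 75.0]]
-0.15 [[561.0, 205.0], [552.0, 141.0], [544.0, 88.0]] [[449.0, 93.0], [450.0, 69.0], [451.0, 50.0]]
0 [[573.0, 207.0], [579.0, 146.0], [583.0, 95.0]] [[456.0, 86.0], [466.0, 53.0], [474.0, 26.0]]
0.15 [[585.0, 211.0], [606.0, 154.0], [623.0, 106.0]] [[462.0, 79.0], [481.0, 39.0], [496.0, 5.0]]
0.3 [[597.0, 215.0], [632.0, 164.0], [661.0, 122.0]] [[469.0, 73.0], [495.0, 26.0], [516.0, -13.0]]
[-558.8   42.9] [[-0.933  0.36  -0.001]
 [ 0.36   0.933 -0.002]
 [-0.    -0.002 -1.   ]]
stopw [210.2  49. ]
clip [253.2 -39.5]
jars [163.5 124.6] [254.8 112.9] bottle [358.2  67.7]
```

```bash
cat >> h.py <<'E'
from scipy.spatial.transform import Rotation as Ro
P=np.array([0.4695122,0.09764109,0]);Rs=Ro.from_euler("z",-1.05953674)
def go(x,y,z,a):
    "stand-frame target (mm), tilt a: rotation vector needed now, then shift in the turned tool's axes"
    s=robot.get_state();Rt=Ro.from_quat(s["tool_rot"])
    z3=np.array([np.sin(a),0,-np.cos(a)]);y3=np.array([0,1,0]);G=Rs*Ro.from_matrix(np.c_[np.cross(y3,z3),y3,z3])
    cur=Rs.inv().apply(np.array(s["ee_pos"])-P)*1000
    print("now",cur.round(1),"F",Rs.inv().apply(s["force"]).round(1),"t",s["time"],"rot",(Rt.inv()*G).as_rotvec().round(3),"shift",(G.inv()*Rs).apply(np.array([x,y,z])-cur).round(1))
E
python3 - <<'E'
from h import *
go(-185,0,140,.25)
for uv in[(210,368),(188,310)]:print(Rs.inv().apply(onz("top",uv,.05)-P))
E
```

```text
now [-558.8   42.9  230.5] F [-0.6  0.1  0.2] t 0.1 rot [ 0.085 -0.239  0.688] shift [-339.8  -42.9  180.2]
[-0.34525464  0.09730907  0.05      ]
[-0.29346378  0.22928498  0.05      ]
```

Careful with the scale: shifts go in shares of 62.5 mm and turns go in shares of 2 rad. That gives: 0.138 rad / 2 = 0.069.

Emit:
nudge_tcp(steps=[{"rot": [0.0085, -0.024, 0.069], "aperture": 0}, {"rot": [0.0085, -0.024, 0.069], "aperture": 0}, {"rot": [0.0085, -0.024, 0.069], "aperture": 0}, {"rot": [0.0085, -0.024, 0.069], "aperture": 0}, {"rot": [0.0085, -0.024, 0.069], "aperture": 0}], grip_force=20)

```text
time: 0.72
ee_pos: [0.2332, 0.6064, 0.2309]
tool_rot: [0.504, 0.855, -0.063, 0.109]
force: [1.1, 0.2, -0.1]
opening: 0.0001
grip_force: 0.0
```

```bash
python3 -c "
from h import *
go(-185,0,140,.25)"
```

```text
now [-559.3   42.8  230.9] F [ 0.4  1.  -0.1] t 0.725 rot [ 0.     0.002 -0.006] shift [-340.2  -42.8  180.7]
```

In the tool's units: -0.0425 m is -0.68, 0.0226 m is 0.3616.

Emit:
nudge_tcp(steps=[{"pos": [-0.68, -0.0864, 0.3616], "aperture": 0}, {"pos": [-0.68, -0.0864, 0.3616], "aperture": 0}, {"pos": [-0.68, -0.0864, 0.3616], "aperture": 0}, {"pos": [-0.68, -0.0864, 0.3616], "aperture": 0}, {"pos": [-0.68, -0.0864, 0.3616], "aperture": 0}, {"pos": [-0.68, -0.0864, 0.3616], "aperture": 0}, {"pos": [-0.68, -0.0864, 0.3616], "aperture": 0}, {"pos": [-0.68, -0.0864, 0.3616], "aperture": 0}, {"aperture": 0}])

```text
time: 1.85
ee_pos: [0.3789, 0.2541, 0.1396]
tool_rot: [0.505, 0.854, -0.065, 0.108]
force: [-0.1, -0.1, -0.2]
opening: 0.0002
grip_force: 0.0
```

```bash
python3 -c "
from h import *
go(-180,0,34,.25)"
```

```text
now [-180.8   -2.5  139.6] F [ 0.1 -0.1 -0.2] t 1.85 rot [-0.004  0.002 -0.008] shift [ 25.3   2.5 102.5]
```

In the tool's units: 0.0256 m is 0.4096, 0.0063 m is 0.1008.

Emit:
nudge_tcp(steps=[{"pos": [0.1008, 0.0096, 0.4096], "aperture": 0}, {"pos": [0.1008, 0.0096, 0.4096], "aperture": 0}, {"pos": [0.1008, 0.0096, 0.4096], "aperture": 0}, {"pos": [0.1008, 0.0096, 0.4096], "aperture": 0}, {"aperture": 0}])

```text
time: 2.48
ee_pos: [0.3802, 0.2597, 0.0332]
tool_rot: [0.501, 0.856, -0.064, 0.107]
force: [-0.2, 0.1, -0.0]
opening: -0.0002
grip_force: 0.0
```

```bash
python3 - <<'E'
from h import *
go(-63,0,34,.25)
a=robot.capture("scene")[255:375,200:390,::-1];cv2.imwrite("pics/s1.png",cv2.resize(a,(760,480),interpolation=cv2.INTER_CUBIC))
E
```

```text
now [-185.     1.4   33.2] F [-0.2 -0.2 -0. ] t 2.475 rot [-0.001  0.     0.   ] shift [-118.4   -1.4   29.4]
```

View pics/s1.png

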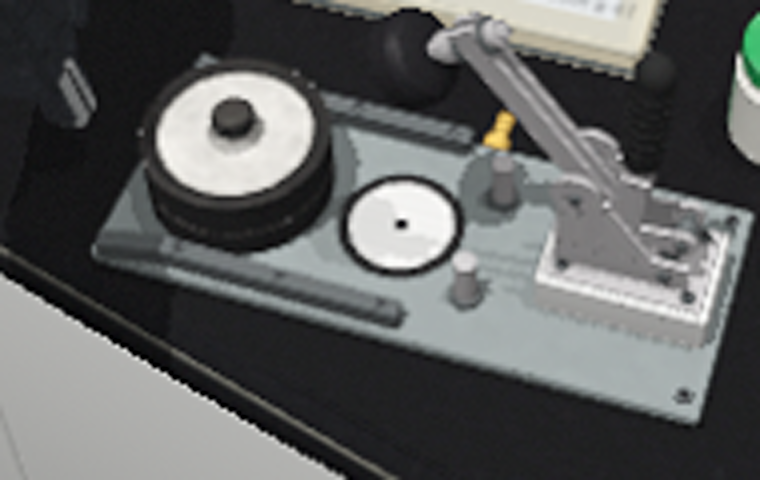

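The fingertips, at about (75,95), stand behind the cell, which is still at (232,130). Next I push along +x.

In the tool's units: -0.0097 m is -0.1552, -0.0068 m is -0.1088.

Emit:
nudge_tcp(steps=[{"pos": [-0.1552, 0, 0.04], "aperture": 0}, {"pos": [-0.1552, 0, 0.04], "aperture": 0}, {"pos": [-0.1088, 0, 0.0272], "aperture": 0}, {"pos": [-0.1088, 0, 0.0272], "aperture": 0}, {"pos": [-0.1088, 0, 0.0272], "aperture": 0}, {"pos": [-0.1088, 0, 0.0272], "aperture": 0}, {"pos": [-0.1088, 0, 0.0272], "aperture": 0}, {"pos": [-0.1088, 0, 0.0272], "aperture": 0}])

```text
time: 3.52
ee_pos: [0.4117, 0.2077, 0.0348]
tool_rot: [0.501, 0.857, -0.06, 0.107]
force: [-3.4, 6.0, 3.6]
opening: -0.0002
grip_force: 3.3
```

```bash
python3 -c "
from h import *
go(-63,0,34,.25)"
```

```text
now [-124.3    3.4   34.8] F [-6.9  0.   3.6] t 3.525 rot [ 0.004 -0.004  0.   ] shift [-59.2  -3.4  15.9]
```

Pushing with about 7 N. I carry on.

In the tool's units: -0.0068 m is -0.1088, -0.0058 m is -0.0928.

Emit:
nudge_tcp(steps=[{"pos": [-0.1088, -0.008, 0.0288], "aperture": 0}, {"pos": [-0.1088, -0.008, 0.0288], "aperture": 0}, {"pos": [-0.1088, -0.008, 0.0288], "aperture": 0}, {"pos": [-0.1088, -0.008, 0.0288], "aperture": 0}, {"pos": [-0.1088, -0.008, 0.0288], "aperture": 0}, {"pos": [-0.0928, -0.008, 0.0256], "aperture": 0}])

```text
time: 4.28
ee_pos: [0.4294, 0.1706, 0.0343]
tool_rot: [0.501, 0.857, -0.06, 0.107]
force: [-3.7, 6.0, 5.0]
opening: 0.0003
grip_force: 3.7
```

```bash
python3 -c "
from h import *
go(-63,0,34,.25)"
```

```text
now [-83.3   0.7  34.3] F [-7.  -0.3  5. ] t 4.275 rot [ 0.005 -0.004  0.   ] shift [-19.6  -0.7   5.4]
```

In the tool's units: -0.0048 m is -0.0768, -0.0039 m is -0.0624.

Emit:
nudge_tcp(steps=[{"pos": [-0.0768, 0, 0.0192], "aperture": 0}, {"pos": [-0.0768, 0, 0.0192], "aperture": 0}, {"pos": [-0.0624, 0, 0.016], "aperture": 0}, {"pos": [-0.0464, 0, 0.0128], "aperture": 0}])

```text
time: 4.78
ee_pos: [0.4374, 0.1558, 0.0343]
tool_rot: [0.501, 0.857, -0.06, 0.107]
force: [-4.0, 5.5, 6.0]
opening: 0.0004
grip_force: 3.8
```

Emit:
nudge_tcp(steps=[{"pos": [-0.0464, 0, 0.0128], "aperture": 0}, {"pos": [-0.0464, 0, 0.0128], "aperture": 0}])

```text
time: 5.03
ee_pos: [0.4403, 0.1508, 0.0341]
tool_rot: [0.501, 0.857, -0.06, 0.107]
force: [-2.2, 6.2, 4.9]
opening: 0.0001
grip_force: 3.5
```

```bash
python3 -c "
from h import *
go(-55,0,34,.25)"
```

```text
now [-60.7   0.5  34.1] F [-6.5  1.1  4.9] t 5.025 rot [ 0.005 -0.004  0.001] shift [-5.5 -0.5  1.5]
```

In the tool's units: -0.0024 m is -0.0384, 0.0006 m is 0.0096.

Emit:
nudge_tcp(steps=[{"pos": [-0.0384, 0, 0.0096], "aperture": 0}, {"pos": [-0.0384, 0, 0.0096], "aperture": 0}])

```text
time: 5.28
ee_pos: [0.4414, 0.1493, 0.034]
tool_rot: [0.5, 0.858, -0.059, 0.106]
force: [-12.9, 16.8, 13.3]
opening: 0.0001
grip_force: 10.3
```

Emit:
nudge_tcp(steps=[{"pos": [-0.0384, 0, 0.0096], "aperture": 0}, {"aperture": 0}])

```text
time: 5.52
ee_pos: [0.4416, 0.1493, 0.034]
tool_rot: [0.499, 0.858, -0.058, 0.105]
force: [-12.0, 18.2, 14.7]
opening: -0.0002
grip_force: 11.3
```

```bash
python3 -c "
from h import *
go(-55,0,34,.25)"
```

```text
now [-58.7   0.9  34. ] F [-21.7  -1.6  14.7] t 5.525 rot [ 0.007 -0.01   0.006] shift [-3.6 -0.9  0.9]
```

The force jumped to 22 N with no further travel, so the cell is on the pins. One slightly firmer push, then back off and look.

In the tool's units: -0.002 m is -0.032, 0.0005 m is 0.008.

Emit:
nudge_tcp(steps=[{"pos": [-0.032, 0, 0.008], "aperture": 0}, {"aperture": 0}])

```text
time: 5.78
ee_pos: [0.4417, 0.1492, 0.034]
tool_rot: [0.498, 0.859, -0.057, 0.104]
force: [-17.0, 21.9, 18.3]
opening: -0.0001
grip_force: 14.0
```

```bash
python3 -c "
from h import *
go(-59,0,34,.25)"
```

```text
now [-58.6   1.   34. ] F [-27.4  -4.1  18.3] t 5.775 rot [ 0.008 -0.012  0.008] shift [ 0.4 -1.  -0.1]
```

Emit:
nudge_tcp(steps=[{"pos": [0.192, 0, -0.048], "aperture": 0}, {"pos": [0.48, 0, -0.12], "aperture": 0}, {"pos": [0.48, 0, -0.12], "aperture": 0}])

```text
time: 6.15
ee_pos: [0.4086, 0.2043, 0.0339]
tool_rot: [0.503, 0.855, -0.063, 0.108]
force: [-0.4, 0.2, 0.0]
opening: -0.0001
grip_force: 0.0
```

```bash
python3 - <<'E'
from h import *
go(-130,0,200,.25)
a=robot.capture("top")[210:350,285:445,::-1];cv2.imwrite("pics/t2.png",cv2.resize(a,(640,560),interpolation=cv2.INTER_CUBIC))
for X in[(0,0,72),(0,0,58),(-90,0,72)]:
    w=P+Rs.apply(np.array(X)/1000); print(X,(proj("top",[w])[0]-[285,210])*4)
E
```

```text
now [-122.8   -1.    33.9] F [-0.4 -0.3  0. ] t 6.15 rot [ 0.001  0.    -0.004] shift [ -34.1    1.  -162.7]
(0, 0, 72) [267.37874184 295.14719092]
(0, 0, 58) [265.97070014 303.05093926]
(-90, 0, 72) [157.56073739 407.86871958]
```

View pics/t2.png

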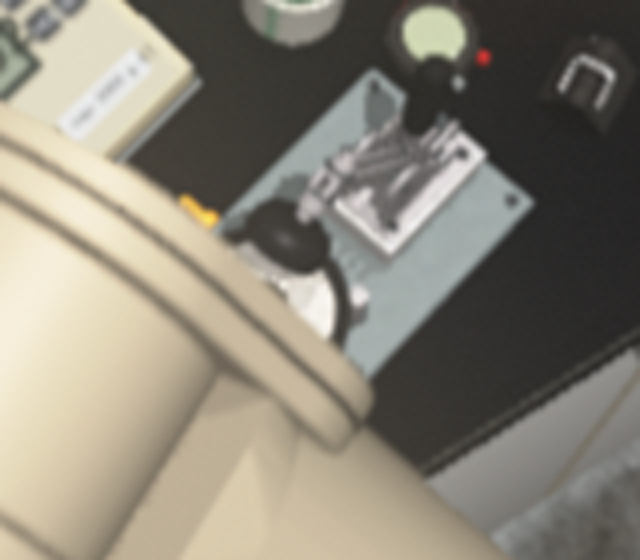

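Near-side pin at (358,300) touches the cell's rim. The far pin is hidden, so I raise the tool and check from the scene camera.

Emit:
nudge_tcp(steps=[{"pos": [-0.2144, 0, -0.8368], "aperture": 0}, {"pos": [-0.2144, 0, -0.8368], "aperture": 0}, {"pos": [-0.2144, 0, -0.8368], "aperture": 0}, {"pos": [-0.2144, 0, -0.8368], "aperture": 0}, {"aperture": 0}])

```text
time: 6.82
ee_pos: [0.4107, 0.2045, 0.2534]
tool_rot: [0.503, 0.855, -0.059, 0.109]
force: [0.0, -0.1, -1.2]
opening: -0.0002
grip_force: 0.0
```

```bash
python3 - <<'E'
from h import *
go(95,0,260,.25)
a=robot.capture("scene")[235:365,240:400,::-1];cv2.imwrite("pics/s2.png",cv2.resize(a,(800,650)[:2] if 0 else (736,598),interpolation=cv2.INTER_CUBIC))
k=4.6
for X in[(0,0,72),(0,0,58),(46,32,44),(46,-32,44)]:
    w=P+Rs.apply(np.array(X)/1000); print(X,(proj("scene",[w])[0]-[240,235])*k)
def ony(u,v):
    K,D,R,t=cam("scene");s=cv2.undistortPoints(np.array([[[u,v]]],float),K,D).ravel()
    d=Rs.inv().apply(R.T@np.array([*s,1]));c=Rs.inv().apply(-R.T@t-P);return ((c-d*c[1]/d[1])*1000).round()
for n,(u,v) in dict(armend=(430,65),armleft=(385,80),knob=(597,95),gripmid=(588,160),padc=(355,95),hinge=(515,245)).items():print(n,ony(215+u/4,245+v/4))
E
```

```text
now [-122.     1.   253.4] F [ 0.1 -0.1 -1.2] t 6.825 rot [ 0.009 -0.002 -0.006] shift [-211.9   -1.    47.3]
(0, 0, 72) [268.82764446 269.50450371]
(0, 0, 58) [269.91278454 289.31677438]
(46, 32, 44) [391.32875711 279.19584674]
(46, -32, 44) [347.01542874 391.92537243]
armend [ 50.   0. 185.]
armleft [ 28.   0. 167.]
knob [127.   0. 191.]
gripmid [126.   0. 146.]
padc [ 13.   0. 152.]
hinge [94.  0. 68.]
```

View pics/s2.png

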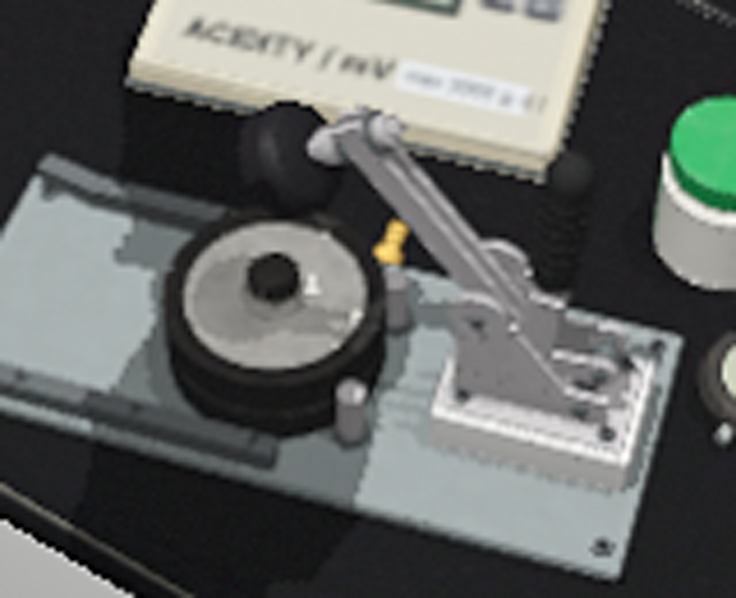

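The cell sits against both pins at (397,285) and (350,400), centred in front of the clamp. Next I go over to the gap between the raised arm and the lever.

In the tool's units: -0.053 m is -0.848, 0.0118 m is 0.1888.

Emit:
nudge_tcp(steps=[{"pos": [-0.848, 0, 0.1888], "aperture": 0}, {"pos": [-0.848, 0, 0.1888], "aperture": 0}, {"pos": [-0.848, 0, 0.1888], "aperture": 0}, {"pos": [-0.848, 0, 0.1888], "aperture": 0}, {"aperture": 0}])

```text
time: 7.5
ee_pos: [0.5143, 0.0085, 0.2548]
tool_rot: [0.506, 0.853, -0.065, 0.107]
force: [-0.9, 0.8, -0.2]
opening: -0.0
grip_force: 0.0
```

```bash
python3 -c "
from h import *
go(93,0,165,.25)"
```

```text
now [ 99.6  -4.6 254.8] F [-1.2 -0.4 -0.2] t 7.5 rot [-0.005  0.001 -0.01 ] shift [28.6  4.6 85.4]
```

In the tool's units: 0.0285 m is 0.456, 0.0095 m is 0.152.

Emit:
nudge_tcp(steps=[{"pos": [0.152, 0.024, 0.456], "aperture": 0}, {"pos": [0.152, 0.024, 0.456], "aperture": 0}, {"pos": [0.152, 0.024, 0.456], "aperture": 0}, {"aperture": 0}])

```text
time: 8.0
ee_pos: [0.5123, 0.0228, 0.1636]
tool_rot: [0.501, 0.857, -0.065, 0.105]
force: [0.2, 0.0, -0.5]
opening: 0.0001
grip_force: 0.0
```

```bash
python3 - <<'E'
from h import *
go(105,0,163,.25)
W=[(93,165),(140,165),(176,153),(203,130),(225,108),(223,96)]
for a,b in zip(W,W[1:]):
    d=np.subtract(b,a);c,s=np.cos(.25),np.sin(.25);print(b,"tool x,z",-c*d[0]-s*d[1],s*d[0]-c*d[1])
a=robot.capture("scene")[215:345,260:420,::-1];cv2.imwrite("pics/s3.png",cv2.resize(a,(736,598),interpolation=cv2.INTER_CUBIC))
E
```

```text
now [ 86.2   0.7 163.6] F [ 0.1  0.2 -0.5] t 8.0 rot [-0.006 -0.003  0.001] shift [-18.   -0.7   5.2]
(140, 165) tool x,z -45.5388838204003 11.627986084962577
(176, 153) tool x,z -31.91199967052894 20.533491593690563
(203, 130) tool x,z -20.47034432333338 28.96489259921695
(225, 108) tool x,z -15.87318617403468 26.758960381233692
(223, 96) tool x,z 4.906672354475565 11.13214114201869
```

View pics/s3.png

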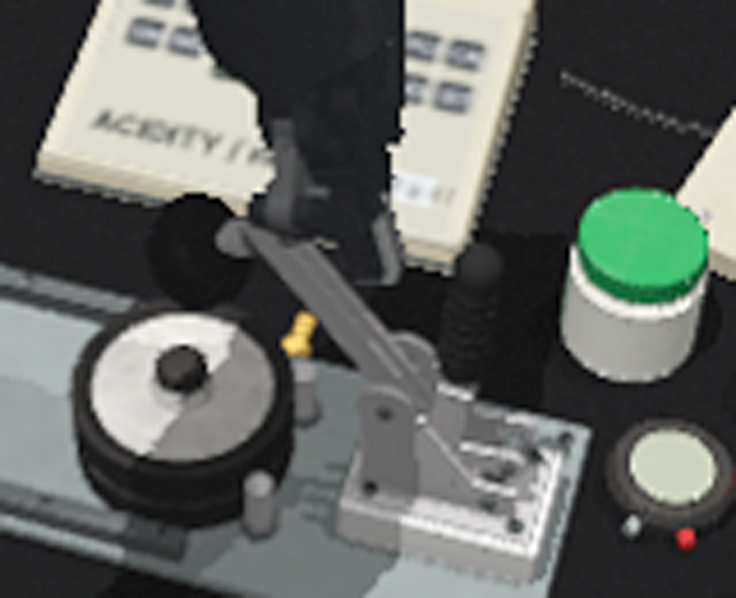

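The fingertips at (385,270) are in the gap, with the lever grip at (470,310). I start pushing.

In the tool's units: -0.0088 m is -0.1408, 0.002 m is 0.032.

Emit:
nudge_tcp(steps=[{"pos": [-0.1408, 0, 0.032], "aperture": 0}, {"pos": [-0.1408, 0, 0.032], "aperture": 0}, {"pos": [-0.1408, 0, 0.032], "aperture": 0}, {"pos": [-0.1408, 0, 0.032], "aperture": 0}, {"pos": [-0.1408, 0, 0.032], "aperture": 0}, {"pos": [-0.1408, 0, 0.032], "aperture": 0}])

```text
time: 8.8
ee_pos: [0.5419, -0.0256, 0.168]
tool_rot: [0.502, 0.856, -0.062, 0.108]
force: [-0.4, 1.3, -0.1]
opening: 0.0003
grip_force: 0.3
```

```bash
python3 -c "
from h import *
go(176,0,153,.25)"
```

```text
now [142.9   2.9 168. ] F [-1.4  0.3 -0.1] t 8.8 rot [ 0.001 -0.    -0.002] shift [-28.4  -2.9  22.7]
```

In the tool's units: -0.0071 m is -0.1136, 0.0057 m is 0.0912.

Emit:
nudge_tcp(steps=[{"pos": [-0.1136, -0.0112, 0.0912], "aperture": 0}, {"pos": [-0.1136, -0.0112, 0.0912], "aperture": 0}, {"pos": [-0.1136, -0.0112, 0.0912], "aperture": 0}, {"pos": [-0.1136, -0.0112, 0.0912], "aperture": 0}])

```text
time: 9.3
ee_pos: [0.5557, -0.0557, 0.1525]
tool_rot: [0.502, 0.856, -0.062, 0.108]
force: [-0.8, -0.2, 1.3]
opening: -0.0001
grip_force: 0.7
```

```bash
python3 -c "
from h import *
go(203,0,130,.25)"
```

```text
now [1.759e+02 1.000e-01 1.525e+02] F [-0.2 -0.8  1.3] t 9.3 rot [ 0.001 -0.    -0.002] shift [-20.7  -0.1  28.5]
```

In the tool's units: 0.0071 m is 0.1136, -0.0052 m is -0.0832.

Emit:
nudge_tcp(steps=[{"pos": [-0.0832, 0, 0.1136], "aperture": 0}, {"pos": [-0.0832, 0, 0.1136], "aperture": 0}, {"pos": [-0.0832, 0, 0.1136], "aperture": 0}, {"pos": [-0.0832, 0, 0.1136], "aperture": 0}])

```text
time: 9.8
ee_pos: [0.5683, -0.0786, 0.1298]
tool_rot: [0.502, 0.856, -0.062, 0.107]
force: [-5.3, 6.0, 5.3]
opening: -0.0001
grip_force: 4.0
```

```bash
python3 - <<'E'
from h import *
go(220,0,108,.25)
a=robot.capture("scene")[215:345,260:420,::-1];cv2.imwrite("pics/s4.png",cv2.resize(a,(736,598),interpolation=cv2.INTER_CUBIC))
E
```

```text
now [ 2.020e+02 -1.000e-01  1.298e+02] F [-7.8 -1.7  5.3] t 9.8 rot [ 0.001 -0.002 -0.002] shift [-12.    0.1  25.5]
```

View pics/s4.png

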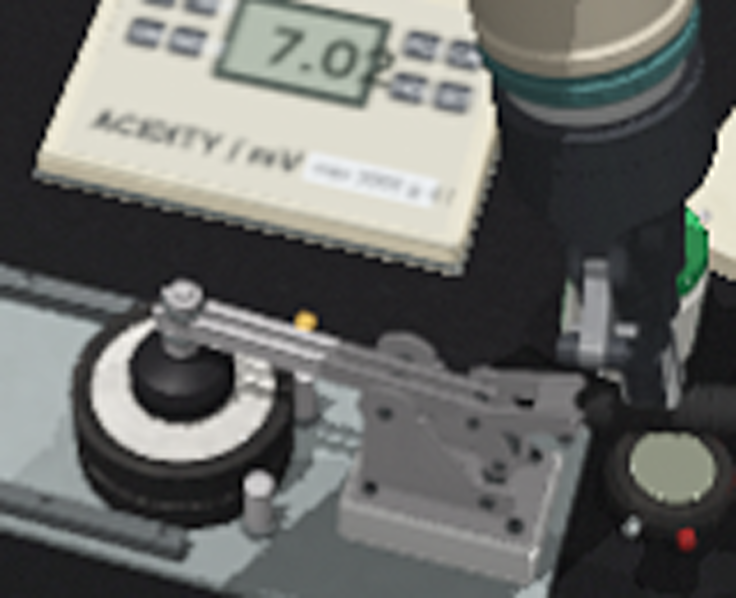

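The pad, at (190,380), is down on the lid centred over the nut, and the spring is resisting. I push on past the dead point.

In the tool's units: 0.0064 m is 0.1024, -0.003 m is -0.048.

Emit:
nudge_tcp(steps=[{"pos": [-0.048, 0, 0.1024], "aperture": 0}, {"pos": [-0.048, 0, 0.1024], "aperture": 0}, {"pos": [-0.048, 0, 0.1024], "aperture": 0}, {"pos": [-0.048, 0, 0.1024], "aperture": 0}])

```text
time: 10.35
ee_pos: [0.5775, -0.0952, 0.1082]
tool_rot: [0.502, 0.856, -0.063, 0.108]
force: [-0.4, -0.2, -0.1]
opening: 0.0001
grip_force: 0.0
```

```bash
python3 -c "
from h import *
go(219,0,97,.25)"
```

```text
now [ 2.210e+02 -2.000e-01  1.082e+02] F [-0.  -0.5 -0.1] t 10.35 rot [ 0.001 -0.    -0.002] shift [ 4.7  0.2 10.4]
```

Force has dropped to zero, so it snapped over. A gentle follow-up press confirms the stop.

In the tool's units: 0.004 m is 0.064, 0.0018 m is 0.0288.

Emit:
nudge_tcp(steps=[{"pos": [0.0288, 0, 0.064], "aperture": 0}, {"pos": [0.0288, 0, 0.064], "aperture": 0}, {"aperture": 0}])

```text
time: 10.72
ee_pos: [0.5772, -0.0946, 0.1008]
tool_rot: [0.503, 0.855, -0.063, 0.109]
force: [-1.1, -1.8, 9.5]
opening: -0.0002
grip_force: 4.3
```

```bash
python3 -c "
from h import *
go(219,0,97,.25)"
```

```text
now [ 2.203e+02 -1.000e-01  1.008e+02] F [ 1.  -1.8  9.5] t 10.725 rot [ 0.001  0.002 -0.003] shift [2.2 0.1 3.4]
```

In the tool's units: -0.046 m is -0.736, -0.024 m is -0.384.

Emit:
nudge_tcp(steps=[{"pos": [-0.096, 0, -0.384], "aperture": 0}, {"pos": [-0.192, 0, -0.736], "aperture": 0}, {"pos": [-0.192, 0, -0.736], "aperture": 0}, {"pos": [-0.192, 0, -0.736], "aperture": 0}, {"aperture": 0}])

```text
time: 11.35
ee_pos: [0.5792, -0.094, 0.2713]
tool_rot: [0.503, 0.855, -0.06, 0.111]
force: [0.9, 0.7, -0.2]
opening: 0.0003
grip_force: 0.0
```

```bash
python3 - <<'E'
from h import *
go(219,0,250,.25)
a=robot.capture("scene")[205:385,215:455,::-1];cv2.imwrite("pics/s5.png",cv2.resize(a,(800,600),interpolation=cv2.INTER_CUBIC))
for L in(85,120):
    X=np.array([132+L*np.cos(.087),0,97-L*np.sin(.087)])/1000
    print(L,(proj("scene",[P+Rs.apply(X)])[0]-[215,205])*10/3)
E
```

```text
now [220.8   1.9 271.3] F [-0.2  1.1 -0.2] t 11.35 rot [ 0.008  0.003 -0.004] shift [ 7.  -1.9 20.2]
85 [639.94981395 367.77464109]
120 [700.60720109 386.19589281]
```

View pics/s5.png

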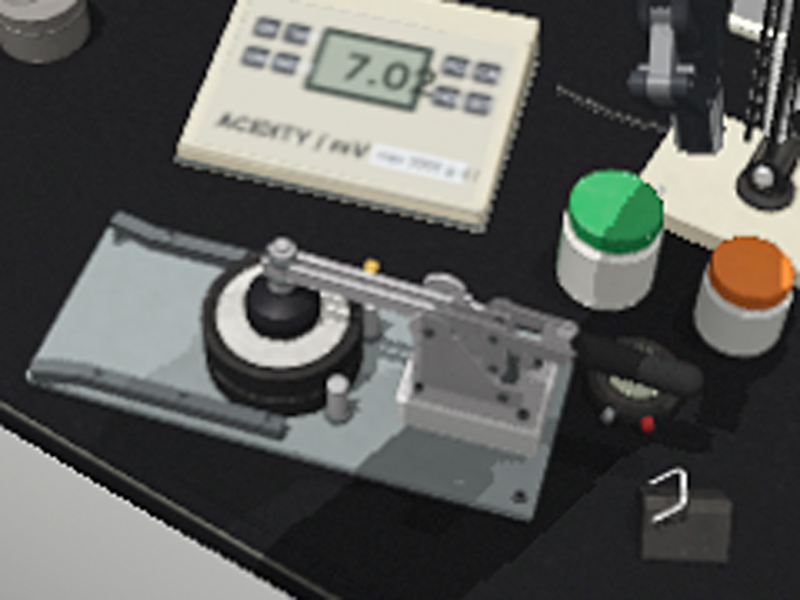

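The lever is down: grip centre at about (640,362), end near (700,380), where the locked pose predicts (640,368) and (701,386). The pad presses on the lid, the cell is on both pins, the bystanders in view haven't moved, and the tool is clear.

```bash
python3 -c "
from bench import robot
print(robot.sign_off())"
```

```text
the job is handed in; nothing more can be done
None
```

The cell is home against both dowel pins and the clamp lever is locked with the pad pressing on the lid; the job was handed in at about 11.4 s, with the arm clear.

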